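# Clamp a dead phone in the repair jig with its wing nut

### The job

Clamp the dead phone in the repair jig for repair, using fingertip pushes only: gently push the phone home so that its far long edge lies flat against the tall aluminium fence, and swing the blue clamp strap round until its rubber foot stands over the phone. Then run the brass wing nut down clockwise with strokes of a fingertip against its wings until it stops finger-tight and the foot presses on the phone. Do not pinch, lift or force anything, and leave the tools and supplies round the jig where they are.

Things in the scene. Friction and masses are not known exactly. Their poses are not given: they have to be found in the camera images.
- jig: Repair jig fixed to the counter: grey plate 12 mm thick, spanning x -78..+82, y -150..+100 mm of this frame, the rest on top of it. Origin on the counter; z up, x away from the robot (turned at most 0.28 rad), y to its left. Two end guides 6 mm high, 12 mm wide lie along x (-15..+60 mm) at y = +-82.5 mm. The clamp's vertical 12 mm stud stands at x +30, y -112 mm.
- fence_line (a point): Point at the foot of the aluminium fence, in its face towards the robot (jig frame x +65, y 0 mm, on the plate's top, 12 mm above the counter). The fence is upright along the jig's y; 46 mm high from y -150 to +40 mm, 20 mm high from there to y +95 mm.
- phone: Loose black dead phone, 145 mm along its own x, 70 along y, 8 thick, about 0.18 kg, flat on the plate between the end guides (4 mm play each end), long side nearly parallel to the fence and 14 to 26 mm short of it. Origin: centre of its underside. Its x points along the jig's y, its -y to the fence. Home, its centre is at x = +30 mm of the jig. Slides easily.
- strap (a joint): Swing of the blue strap about the stud, rad: 0 = parked, pointing to the jig's -x (to the robot); grows clockwise from above; 1.57 = along the jig's +y, over the phone's right end; stop at 1.62. Starts at 0 to 0.4, stays where left (0.02 N m friction). A spring keeps it up against the nut: they sink together. Its foot would hit the phone's edge if the nut were run down first.
- strap_end (a point): On top of the blue strap, 58 mm from the stud axis, at its spindle: a hexagon 14 mm wide and 5 mm high, then a 6 mm pin, 13 mm in all, stand above it; a rubber foot (15 mm wide, 5 mm high) is under the strap. Strap: 18 mm wide, 8 mm thick, reaching 71 mm from the stud; at the start its top is 23 mm above the plate and the foot clears the phone by about 2 mm.
- nut (a joint): Turn of the brass wing nut, rad: grows clockwise from above as it runs down, 1.75 mm a turn. Starts at 0 to 2.5; the foot meets the phone at about 9.3; stops firmly at 11.0 (tight). At 0 the wings lie along the jig's x, at 1.57 along its y. Friction 0.03 N m (about 1.5 N at a wing); stays where left. At the stop the wings yield springily, about 0.2 rad for 10 N at a wing.
- nut_top (a point): On the nut's axis (= stud axis), top of its hub, 53 mm above the counter at the start, 50 when tight; 18 mm above the strap's top. Hub 16 to 21 mm wide on a 25 mm washer; the stud ends up to 6 mm above this point. Wings reach 32 mm from the axis. The fence is 35 mm from the axis on the far side: a fingertip can stroke the wings round the near side but has no room behind.
- wing_a (a point): Centre of one wing: an upright round ear 21 mm across, 5 mm thick, 21.5 mm from the nut's axis, level with the hub's top. At joint value 0 it is the ear nearer the fence.
- wing_b (a point): Centre of the other wing, the same, across the axis from wing_a.
- cutters: Small pliers-like side cutters with red handles, 44 x 122 x 11 mm, lying left of the jig. Leave alone. Origin at the centre of its underside.
- driver: Thin screwdriver with yellow handle, 136 x 14 x 16 mm, lying left of the jig. Leave alone. Origin at the centre of its underside.
- spool: Spool of solder wire with dark blue flanges, 52 mm across, 35 mm high, standing beyond the fence. Leave alone. Origin at the centre of its underside.
- tape: Small roll of dark tape lying flat, 55 mm across, 19 mm high, left of the jig. Leave alone. Origin at the centre of its underside.
- flux: White jar with grey lid, 56 mm across, 60 mm high, beyond the jig. Leave alone. Origin at the centre of its underside.

How it is judged:
By the outcome, as a careful person would: the job done as asked, in the order asked, and still so for the second after the job is handed in, with the robot touching nothing.
It also fails if it takes over 72 s, if anything falls off the work surface, if the arm or the gripper's body presses on something with over 40 N, if the wrist force passes 120 N, or if a joint passes its speed limit or range.

### The arm

A 6-joint arm with a two-finger parallel gripper is mounted at the origin on a cart in front of the work surface, level with it; the furniture and walls round the work are solid. World frame = base frame: x ahead of the robot, y to its left, z up, the work surface at z = 0. Lengths are in m, angles in rad, forces in N, time in s.
With the tool pointing down it reaches from about 0.35 to 0.775 m from the base axis. Payload 7.3 kg.
Tool frame: the origin (TCP) lies between the finger pads; the fingertips stand 17 mm ahead of it and the grasp point (between the pads) lies 2 mm behind it (ctrl.tip_extent is the z of the fingertips in the tool frame, in m); z points along the fingers, y is the line along which they close (so a half turn about z gives the same grasp; the last joint's range is limited). The gripper opens to 92 mm and grips with 3 to 60 N. Pads are 19 mm wide; open, the fingers measure 130 mm over their backs; the gripper's body (75 mm by 190 mm) begins 47 mm behind the grasp point.
Start: joints at [-1.408, 0.342, 1.524, -0, 1.275, -0.146], TCP at [0.16, -0.5, 0.244] pointing down, gripper open.
Joint ranges: [-2.53, 2.53], [-0.77, 2.02], [0.04, 2.7], [-1, 4.14], [0.28, 2.66], [-3.11, 3.11]. Speed limits (rad/s): [2.57, 2.57, 3.14, 3.14, 3.14, 3.14].

### API

Orientations are given as [roll, pitch, yaw] about the fixed x, y, z axes, in that order (R = Rz(yaw) Ry(pitch) Rx(roll)).
In Python, from plant import ctrl, capture gives the robot as it stands.
- The arm moves only by the tool send_rows, never from a script. Its argument "targets" is a list of rows, each a list of 7 numbers: the shift along the tool's x, y, z in m, then the turn, a rotation vector about the tool's x, y, z in rad, then the opening, from 0 (shut) to 1 (fully open). In form: [[tx, ty, tz, rx, ry, rz, grip], ...]. A call has 1 to 12 rows; each row shifts and turns the commanded pose from where the row before left it, along the tool's axes as they then stand; what a row does not reach is not made up. A row lasts 1/12 s, in which the tool goes at most 41.7 mm and 7.16 degrees, less where a joint would pass 70% of its speed; a pose out of reach is approached as far as the arm can. A call is refused whole if a number of a shift passes 0.0417 or a number of a turn 0.125, either way. A call with a gripper value outside its range is refused whole. The fingers move at their own pace and stop on an object; "newtons" is the grip in N (left out, the last holds). Time passes only in rows, so rows that do not move let the fingers close. It gives the time, the measured TCP pose, the force, the opening and the grip force at its end, in the units of the state.
- ctrl.read_state(): the state, without advancing time (a new reading comes with each control period).
- capture(name): name is "scene" or "top" or "wrist"; returns a dict with "image" (400x640x3 uint8, red, green, blue), "fx", "fy", "cx", "cy" (pixels), "dist_coeffs" ([k1, k2, p1, p2, k3] as OpenCV has them; the pictures are not rectified), "xyz" and "rotation" of the camera in the world. Camera axes: x right, y up, looking along -z (the intrinsics and any distortion apply to the point x, -y, -z); pixel columns grow to the right and rows downward; lengths in m; the calibration is good to about 2 mm. A picture is of the moment at which its call begins. There is no depth.
- ctrl.hand_in(): hands the job in; it is judged then, once.
The state is a dict: "t": time; "qpos": joint angles; "joint_vel": joint speeds; "joint_torque": joint torques, N m; "tcp_pos": TCP position; "tcp_rot": TCP orientation; "contact_force": force on the tool from outside, world axes, zero at the start; "torque": the same for the moment, N m; "grip_width": opening from 0.0 (shut) to 1.0 (fully open); "gripper_force": force on a finger pad.
Only numpy, scipy, OpenCV 4.12 (cv2) and the standard library are available. Lean on these libraries where they do the work, as an engineer would, in place of code of your own. Each camera call takes 0.05 s, during which the arm holds its last target. There are 200 camera calls.

## Working session

There is one attempt and no reset: what is moved stays moved. The work goes in short steps, Python scripts to look and compute and a tool call to move; the robot and the scene stay as the last step left them, time stands still between calls to the robot, and variables do not carry over. Pictures are saved under pics/ and viewed, at most 10 in all, crops included, and the job is handed in when it is done.

Besides the shell and the picture viewer there is one more tool, called after "Request:" in YAML: its name, and indented under it one key for each argument. send_rows: Moves the arm, as the interface text tells. Its arguments: {"type":"object","properties":{"targets":{"type":"array","items":{"type":"array","items":{"type":"number"}}},"newtons":{"type":"number"}},"required":["targets"]}

```bash
mkdir -p pics; cat > h.py <<'E'
import numpy as np, cv2
from scipy.spatial.transform import Rotation as R
def rot(c):
    r=np.array(c["rotation"],float)
    if r.shape==(3,3): return r
    return R.from_euler('xyz',r).as_matrix() if r.size==3 else None
def K(c): return np.array([[c["fx"],0,c["cx"]],[0,c["fy"],c["cy"]],[0,0,1.]])
def ray(c,uv):
    p=cv2.undistortPoints(np.array([[uv]],float),K(c),np.array(c["dist_coeffs"],float)).ravel()
    return rot(c)@np.array([p[0],-p[1],-1.])
def at_z(c,uv,z):
    d=ray(c,uv);o=np.array(c["xyz"]);return o+d*(z-o[2])/d[2]
def proj(c,P):
    q=(np.atleast_2d(P)-np.array(c["xyz"]))@rot(c); q=q*[1,-1,-1]
    return cv2.projectPoints(q,np.zeros(3),np.zeros(3),K(c),np.array(c["dist_coeffs"],float))[0].reshape(-1,2)
E
python3 - <<'E'
from plant import ctrl,capture
import cv2,pickle
for n in ("top","scene"):
    c=capture(n);pickle.dump(c,open(n+".pkl","wb"));cv2.imwrite(f"pics/{n}0.png",c["image"][:,:,::-1])
    print(n,c["xyz"],c["rotation"],c["fx"],c["dist_coeffs"])
s=ctrl.read_state();print(s, ctrl.tip_extent)
E
```

```text
top [0.34456601 0.01604778 0.94995802] [ 0.22600744 -0.00162101 -1.5221741 ] 457.75166310660114 [0.02995745 0.         0.         0.         0.        ]
scene [ 0.31714727 -0.72391252  0.4564519 ] [ 1.13551378  0.00995811 -0.29406138] 420.70995116157826 [-0.01289046  0.          0.          0.          0.        ]
{'t': 0.1, 'qpos': array([-1.40801723e+00,  3.42663015e-01,  1.52490886e+00, -1.04693662e-05,
        1.27539493e+00, -1.46010339e-01]), 'joint_vel': array([-0.00068321, -0.00037655, -0.00493186,  0.00102983, -0.00074822,
        0.00324544]), 'joint_torque': array([ 3.10841700e-03, -4.32001948e+01, -2.44695067e+01,  7.18263374e-02,
        5.25712583e-02, -2.58264731e-05]), 'tcp_pos': array([ 0.15950896, -0.49983208,  0.24311368]), 'tcp_rot': array([-3.14023167e+00, -1.90023117e-04,  3.08792357e-01]), 'contact_force': array([ 0.7057065 , -0.15930375,  0.09773534]), 'torque': array([-0.05310244,  0.01289274, -0.01065362]), 'gripper_force': 0.0, 'grip_width': 1.0009448128431633} 0.017
```

View pics/top0.png

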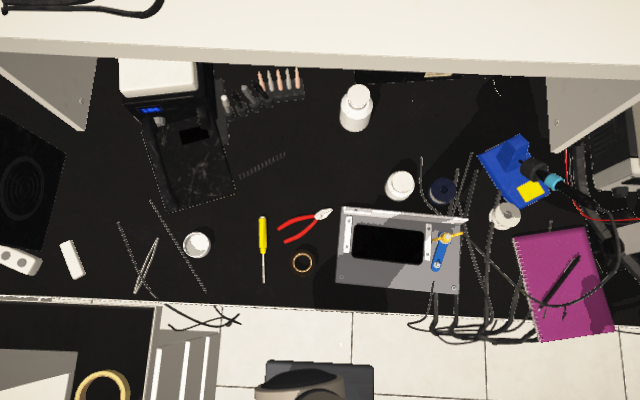

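The top view shows the jig at px (337-465, 205-293), with the phone near (388,243), the strap near (440,252) and the nut near (447,237). I'll enlarge that area.

```bash
python3 - <<'E'
import pickle,cv2,numpy as np
t=pickle.load(open("top.pkl","rb"))["image"][:,:,::-1]
s=pickle.load(open("scene.pkl","rb"))["image"][:,:,::-1]
a=cv2.resize(t[195:300,325:475],None,fx=5.3,fy=5.3,interpolation=cv2.INTER_CUBIC)
cv2.imwrite("pics/topc.png",a)
E
```

```text
(no output)
```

View pics/topc.png

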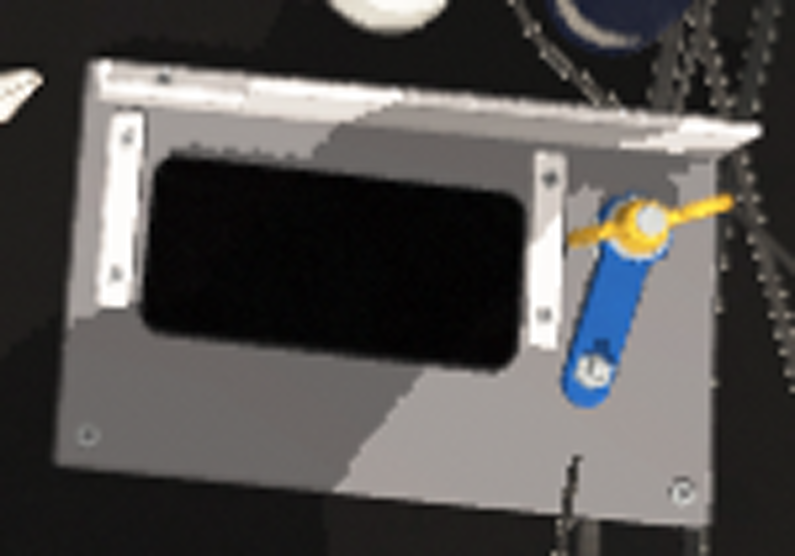

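View pics/scene0.png

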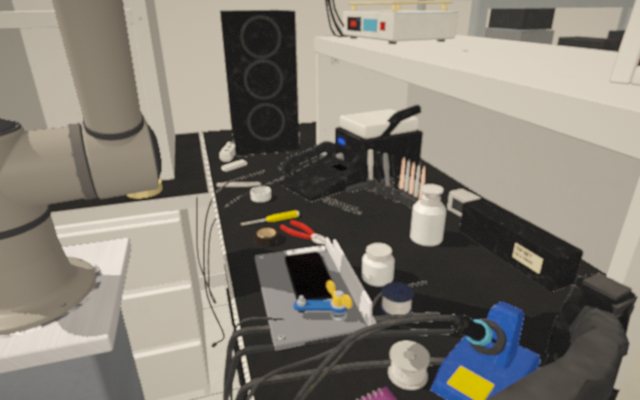

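The crop shows plate near corners at (55,465) and (710,525), guide ends, phone corners (155,152), (527,195), (143,330), (500,372), stud tip (652,217), wing ends (568,240) and (735,200), and the spindle (594,370). I'll fit the jig pose to these.

```bash
cat > m.py <<'E'
from h import *
import pickle
from scipy.optimize import least_squares
c=pickle.load(open("top.pkl","rb"))
px=lambda u,v:np.array([u,v])/5.3+[325,195]
obs=[((55,465),(-78,100,12)),((710,525),(-78,-150,12)),((97,305),(-15,88.5,18)),((130,308),(-15,76.5,18)),((527,345),(-15,-76.5,18)),((557,350),(-15,-88.5,18)),((108,112),(60,88.5,18)),((143,113),(60,76.5,18)),((534,152),(60,-76.5,18)),((566,155),(60,-88.5,18))]
U=np.array([px(*o[0]) for o in obs]);J=np.array([o[1] for o in obs])/1e3
def W(p,J): J=np.atleast_2d(J);a,b=np.cos(p[2]),np.sin(p[2]);return np.c_[p[0]+a*J[:,0]-b*J[:,1],p[1]+b*J[:,0]+a*J[:,1],J[:,2]]
f=least_squares(lambda p:(proj(c,W(p,J))-U).ravel(),[.5,-.1,0]);p=f.x
def toJ(w): d=w[:2]-p[:2];a,b=np.cos(p[2]),np.sin(p[2]);return np.array([a*d[0]+b*d[1],-b*d[0]+a*d[1]])*1e3
if __name__=="__main__":
    print("jig",p,np.abs(f.fun).max())
    for n,u,z in [("ph",(155,152),.02),("ph",(527,195),.02),("ph",(143,330),.02),("ph",(500,372),.02),("hub",(640,230),.053),("studtop",(652,217),.058),("w1",(568,240),.053),("w2",(735,200),.053),("spindle",(594,370),.043),("strapend",(585,400),.035)]:
        w=at_z(c,px(*u),z);print(n,w.round(4),toJ(w).round(1))
    print("stud",W(p,[.03,-.112,.05]),"phone near edge",W(p,[-.005,0,0.016]))
E
python3 m.py
```

```text
jig [ 0.46999985 -0.12199624 -0.04294047] 0.8984229289046084
ph [ 0.5187 -0.0534  0.02  ] [45.7 70.6]
ph [ 0.5089 -0.1977  0.02  ] [ 42.1 -74. ]
ph [ 0.4493 -0.0509  0.02  ] [-23.8  70.1]
ph [ 0.4401 -0.1871  0.02  ] [-27.1 -66.4]
hub [ 0.4919 -0.2319  0.053 ] [  26.6 -108.9]
studtop [ 0.4962 -0.235   0.058 ] [  31.  -111.8]
w1 [ 0.4868 -0.2052  0.053 ] [ 20.4 -82.4]
w2 [ 0.505  -0.2673  0.053 ] [  41.2 -143.7]
spindle [ 0.4402 -0.2169  0.043 ] [-25.7 -96.1]
strapend [ 0.4297 -0.2154  0.035 ] [-36.2 -95.1]
stud [[ 0.49516434 -0.23518082  0.05      ]] phone near edge [[ 0.46500446 -0.12178161  0.016     ]]
```

Jig at (0.470, -0.122) with yaw -0.043. The stud reads (31, -112) against the given (30, -112), and the spindle radius reads 57.9 against 58, so the fit holds. The phone is about 20 mm short of the fence, the strap is at about 0.28, and the nut is at about 1.24. I'll turn the tool parallel to the jig, which makes tool x = jig x and tool y = -jig y, and use the two open fingertips for the phone.

Request:
send_rows:
  targets:
    - [0,0,0,0,0,0.117,1]
    - [0,0,0,0,0,0.117,1]
    - [0,0,0,0,0,0.118,1]
    - [0.01,-0.02,0,0,0,0,1]
    - [0.02,-0.034,0,0,0,0,1]
    - [0.02,-0.034,0,0,0,0,1]
    - [0.02,-0.034,0,0,0,0,1]
    - [0.02,-0.034,0,0,0,0,1]
    - [0.02,-0.034,0,0,0,0,1]
    - [0.02,-0.034,0,0,0,0,1]
    - [0.02,-0.034,0,0,0,0,1]
    - [0.02,-0.034,0,0,0,0,1]

```text
t: 1.1
tcp_pos: [0.3425, -0.2139, 0.2437]
tcp_rot: [-3.142, 0.0, -0.044]
contact_force: [1.8, -0.8, -0.7]
grip_width: 0.996
gripper_force: 0.0
```

```bash
cat > s.py <<'E'
from m import *
from plant import ctrl
s=ctrl.read_state();P=np.array(s["tcp_pos"])
print("t",round(s["t"],2),"TCP jig mm",toJ(P).round(1),"tip z",round((P[2]-.017)*1e3,1),"rot",np.round(s["tcp_rot"],3),"F",np.round(s["contact_force"],1))
E
python3 s.py
```

```text
t 1.1 TCP jig mm [-123.5  -97.3] tip z 226.7 rot [-3.142  0.    -0.044] F [ 1.8 -0.8 -0.7]
```

Request:
send_rows:
  targets:
    - [0.02,-0.03,0.02,0,0,0,1]
    - [0.02,-0.03,0.03,0,0,0,1]
    - [0.02,-0.027,0.03,0,0,0,1]
    - [0.006,-0.01,0.03,0,0,0,1]
    - [0,0,0.03,0,0,0,1]
    - [0,0,0.03,0,0,0,1]
    - [0,0,0.015,0,0,0,1]
    - [0,0,0.01,0,0,0,1]
    - [0,0,0.01,0,0,0,1]
    - [0,0,0.005,0,0,0,1]
    - [0,0,0,0,0,0,1]
    - [0,0,0,0,0,0,1]

```text
t: 2.1
tcp_pos: [0.4082, -0.127, 0.0393]
tcp_rot: [-3.142, 0.0, -0.043]
contact_force: [0.5, -0.1, 0.1]
grip_width: 1.002
gripper_force: 0.0
```

```bash
python3 s.py; python3 - <<'E'
from plant import capture
import cv2,pickle
c=capture("top");pickle.dump(c,open("top1.pkl","wb"));d=capture("wrist");e=capture("scene")
a=cv2.resize(c["image"][185:300,325:475],(800,600)[:1]+(300,),interpolation=cv2.INTER_CUBIC) if 0 else cv2.resize(c["image"][190:300,320:475],(423,300),interpolation=cv2.INTER_CUBIC)
w=cv2.resize(d["image"],(377,300));b=cv2.resize(e["image"][190:390,190:457],(400,300),interpolation=cv2.INTER_CUBIC);pad=cv2.copyMakeBorder(b,0,0,0,400,cv2.BORDER_CONSTANT)
import numpy as np
cv2.imwrite("pics/p1.png",np.vstack([np.hstack([a,w]),pad])[:,:,::-1])
E
```

```text
t 2.1 TCP jig mm [-61.6  -7.6] tip z 22.3 rot [-3.142  0.    -0.043] F [ 0.5 -0.1  0.1]
```

View pics/p1.png

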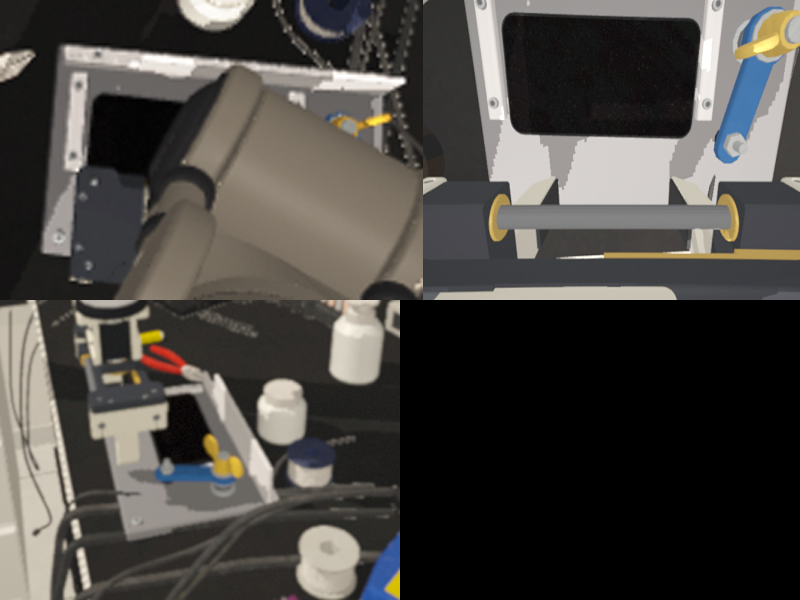

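The wrist camera sees the jig clearly: phone, guides and strap at right, with nothing disturbed. I'll centre the tool, go down to tip height 15 mm and advance.

Request:
send_rows:
  targets:
    - [0,-0.004,0.003,0,0,0,1]
    - [0,-0.004,0.004,0,0,0,1]
    - [0.005,0,0,0,0,0,1]
    - [0.006,0,0,0,0,0,1]
    - [0.006,0,0,0,0,0,1]
    - [0.004,0,0,0,0,0,1]
    - [0.003,0,0,0,0,0,1]
    - [0.003,0,0,0,0,0,1]
    - [0.003,0,0,0,0,0,1]
    - [0.003,0,0,0,0,0,1]
    - [0.003,0,0,0,0,0,1]
    - [0,0,0,0,0,0,1]

```text
t: 3.25
tcp_pos: [0.4452, -0.1206, 0.0323]
tcp_rot: [3.141, -0.001, -0.043]
contact_force: [-0.2, -0.3, -0.6]
grip_width: 1.004
gripper_force: 0.0
```

```bash
python3 s.py; python3 - <<'E'
from plant import capture
import cv2,pickle
d=capture("wrist");pickle.dump(d,open("w1.pkl","wb"))
cv2.imwrite("pics/p2.png",d["image"][:,:,::-1])
E
```

```text
t 3.25 TCP jig mm [-24.8   0.3] tip z 15.3 rot [ 3.141e+00 -1.000e-03 -4.300e-02] F [-0.2 -0.3 -0.6]
```

View pics/p2.png

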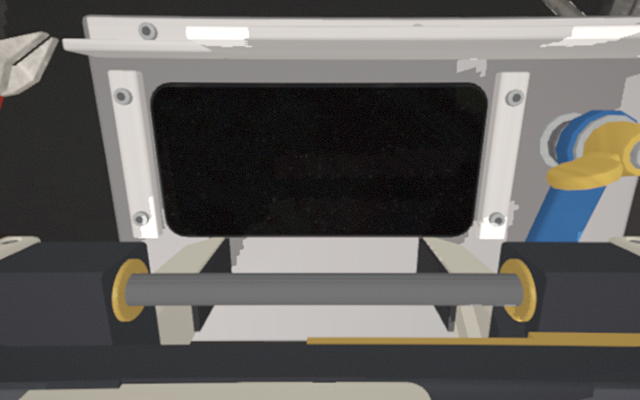

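The phone is now parallel to the fence: its far edge is at row 83 and its near edge at row 236, with the fence foot near row 58. I'll measure the remaining gap.

```bash
python3 - <<'E'
from m import *
d=pickle.load(open("w1.pkl","rb"))
for n,u,z in [("far",(200,83),.02),("far",(440,83),.02),("near",(320,237),.02),("foot",(300,58),.012),("guide",(110,72),.018),("guide",(156,237),.018),("end",(151,130),.02),("end",(488,130),.02)]: print(n,toJ(at_z(d,u,z)).round(1))
E
```

```text
far [55.5 51.9]
far [ 55.4 -48.1]
near [-13.1   2.2]
foot [66.2 10.6]
guide [59.8 89.4]
guide [-13.7  80.1]
end [36.3 74.8]
end [ 36.1 -70.4]
```

Request:
send_rows:
  targets:
    - [0.002,0,0,0,0,0,1]
    - [0.002,0,0,0,0,0,1]
    - [0.002,0,0,0,0,0,1]
    - [0.001,0,0,0,0,0,1]
    - [0.0005,0,0,0,0,0,1]
    - [0.0005,0,0,0,0,0,1]
    - [0,0,0,0,0,0,1]

```text
t: 3.88
tcp_pos: [0.4525, -0.1209, 0.0323]
tcp_rot: [3.142, 0.0, -0.043]
contact_force: [-1.3, 0.4, -0.8]
grip_width: 1.002
gripper_force: 0.5
```

Request:
send_rows:
  targets:
    - [0.0005,0,0,0,0,0,1]
    - [0.0005,0,0,0,0,0,1]
    - [0,0,0,0,0,0,1]

```text
t: 4.13
tcp_pos: [0.4536, -0.1209, 0.0323]
tcp_rot: [3.142, -0.0, -0.043]
contact_force: [-0.2, 0.4, -0.7]
grip_width: 0.998
gripper_force: 0.4
```

Request:
send_rows:
  targets:
    - [0.0005,0,0,0,0,0,1]
    - [0.0003,0,0,0,0,0,1]
    - [0,0,0,0,0,0,1]

```text
t: 4.38
tcp_pos: [0.4544, -0.1209, 0.0323]
tcp_rot: [3.142, -0.0, -0.043]
contact_force: [-0.6, 1.0, -0.7]
grip_width: 0.997
gripper_force: 0.3
```

Request:
send_rows:
  targets:
    - [0.0004,0,0,0,0,0,1]
    - [0,0,0,0,0,0,1]

```text
t: 4.55
tcp_pos: [0.4547, -0.121, 0.0323]
tcp_rot: [3.142, -0.0, -0.043]
contact_force: [-0.7, 0.0, 0.3]
grip_width: 1.001
gripper_force: 0.4
```

Request:
send_rows:
  targets:
    - [0.0004,0,0,0,0,0,1]
    - [0,0,0,0,0,0,1]

```text
t: 4.72
tcp_pos: [0.4549, -0.1209, 0.0323]
tcp_rot: [-3.142, 0.001, -0.043]
contact_force: [-2.3, 0.4, 0.8]
grip_width: 0.999
gripper_force: 1.1
```

Request:
send_rows:
  targets:
    - [0.0003,0,0,0,0,0,1]
    - [0,0,0,0,0,0,1]

```text
t: 4.88
tcp_pos: [0.4549, -0.1209, 0.0323]
tcp_rot: [-3.141, 0.001, -0.043]
contact_force: [-3.4, 0.8, 1.4]
grip_width: 1.0
gripper_force: 1.8
```

```bash
python3 s.py; python3 - <<'E'
from plant import capture
import cv2,pickle
d=capture("wrist");pickle.dump(d,open("w2.pkl","wb"))
cv2.imwrite("pics/p3.png",cv2.resize(d["image"][20:260,80:640],(800,343),interpolation=cv2.INTER_CUBIC)[:,:,::-1])
E
```

```text
t 4.88 TCP jig mm [-15.1   0.5] tip z 15.3 rot [-3.141e+00  1.000e-03 -4.300e-02] F [-3.4  0.8  1.4]
```

View pics/p3.png

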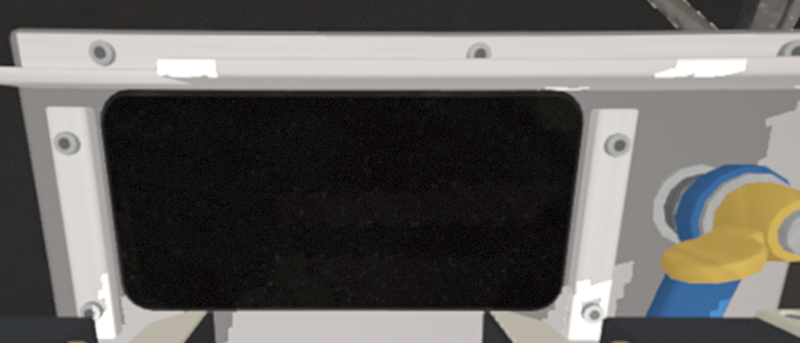

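The phone's far edge is flat along the fence and the contact force was only about 3 N. I'll back off, lift, and bring the right finger to the right-hand side of the strap.

Request:
send_rows:
  targets:
    - [-0.004,0,0,0,0,0,1]
    - [-0.012,0,0,0,0,0,1]
    - [-0.014,0,-0.014,0,0,0,1]
    - [-0.01,0,-0.016,0,0,0,1]
    - [0,0.012,-0.01,0,0,0,1]
    - [0,0.02,0,0,0,0,1]
    - [0,0.02,0,0,0,0,1]
    - [0,0.014,0,0,0,0,1]
    - [0,0.006,0.01,0,0,0,1]
    - [0,0,0.012,0,0,0,1]
    - [0,0,0.004,0,0,0,1]
    - [0,0,0,0,0,0,1]

```text
t: 5.93
tcp_pos: [0.4116, -0.1904, 0.045]
tcp_rot: [-3.14, 0.002, -0.043]
contact_force: [0.2, -0.0, 0.2]
grip_width: 1.001
gripper_force: 0.0
```

```bash
python3 s.py
```

```text
t 5.93 TCP jig mm [-55.4 -70.8] tip z 28.0 rot [-3.14e+00  2.00e-03 -4.30e-02] F [ 0.2 -0.   0.2]
```

Request:
send_rows:
  targets:
    - [0.012,0,0,0,0,0,1]
    - [0.012,0,0,0,0,0,1]
    - [0.0065,-0.003,0,0,0,0,1]
    - [0,-0.006,0,0,0,0,1]
    - [0,-0.005,0,0,0,0,1]
    - [0,-0.005,0,0,0,0,1]
    - [0,-0.005,0,0,0,0,1]
    - [0.0025,-0.008,0,0,0,0,1]
    - [0.0025,-0.0075,0,0,0,0,1]
    - [0.0055,-0.007,0,0,0,0,1]
    - [0.0055,-0.007,0,0,0,0,1]
    - [0,0,0,0,0,0,1]

```text
t: 6.93
tcp_pos: [0.4623, -0.1385, 0.0464]
tcp_rot: [3.142, -0.001, -0.042]
contact_force: [-0.0, 1.0, 0.6]
grip_width: 1.0
gripper_force: 0.0
```

```bash
python3 s.py
```

```text
t 6.93 TCP jig mm [ -7.  -16.9] tip z 29.4 rot [ 3.142e+00 -1.000e-03 -4.200e-02] F [-0.   1.   0.6]
```

Request:
send_rows:
  targets:
    - [0.004,-0.003,0.001,0,0,0,1]
    - [0.0045,-0.003,0,0,0,0,1]
    - [0.004,-0.002,0,0,0,0,1]
    - [0.003,-0.002,0,0,0,0,1]
    - [0.0015,0,0,0,0,0,1]
    - [0.001,0,0,0,0,0,1]
    - [0,0,0,0,0,0,1]

```text
t: 7.52
tcp_pos: [0.4796, -0.1306, 0.0453]
tcp_rot: [3.142, -0.0, -0.043]
contact_force: [-0.5, 0.3, -0.7]
grip_width: 0.997
gripper_force: 0.0
```

```bash
python3 s.py; python3 - <<'E'
from plant import capture
import cv2,pickle
d=capture("wrist");pickle.dump(d,open("w3.pkl","wb"))
cv2.imwrite("pics/p4.png",d["image"][:,:,::-1])
E
```

```text
t 7.52 TCP jig mm [10.  -8.2] tip z 28.3 rot [ 3.142 -0.    -0.043] F [-0.5  0.3 -0.7]
```

View pics/p4.png

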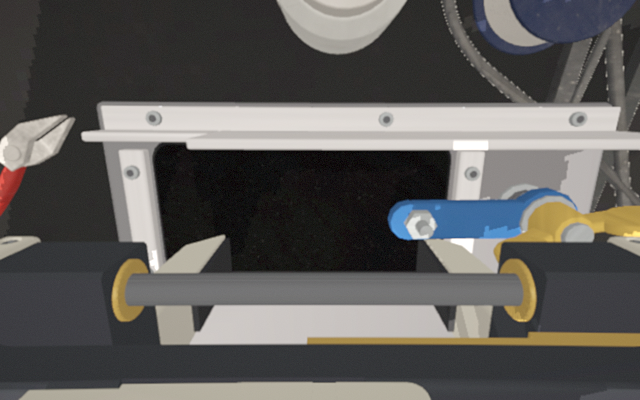

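The strap now lies along the fence over the phone's right end, with its spindle hexagon at about (418,222). I'll check the angle.

```bash
python3 - <<'E'
from m import *
d=pickle.load(open("w3.pkl","rb"))
for n,u,z in [("hex",(418,221),.040),("pin top",(424,228),.048),("strap end",(389,217),.035)]:
    q=toJ(at_z(d,u,z));e=q-[30,-112];print(n,q.round(1),"s",np.arctan2(e[1],-e[0]))
E
```

```text
hex [ 32.  -49.7] s 1.6022755655783663
pin top [ 31.6 -50.2] s 1.5959296587904024
strap end [ 32.2 -37.8] s 1.6005908257753134
```

Strap is at about 1.58 with its foot over the phone. I'll work out the fingertip path for the wing strokes; psi is the angle of the pushed wing.

```bash
python3 - <<'E'
import numpy as np
pv=None
for a in list(np.arange(1.9,5.31,.2)):
    s,c=np.sin(a),np.cos(a)
    q=np.array([30,-112])+23*np.array([c,-s])+np.array([s,c])*(2.5+9.9*(abs(s)+abs(c)))
    print(round(a,2),"TCP",(q+[0,55.5]).round(1),"tool step",None if pv is None else ((q-pv)*[1,-1]).round(1));pv=q
E
```

```text
1.9 TCP [ 36.8 -83.1] tool step None
2.1 TCP [ 32.2 -84.5] tool step [-4.6  1.3]
2.3 TCP [ 27.  -84.6] tool step [-5.3  0.2]
2.5 TCP [ 21.4 -83.4] tool step [-5.6 -1.3]
2.7 TCP [ 15.9 -80.5] tool step [-5.5 -2.9]
2.9 TCP [ 11.1 -76.1] tool step [-4.8 -4.4]
3.1 TCP [  7.6 -70.2] tool step [-3.6 -5.8]
3.3 TCP [  5.1 -66.5] tool step [-2.4 -3.7]
3.5 TCP [  3.1 -62.7] tool step [-2.  -3.8]
3.7 TCP [  1.9 -58. ] tool step [-1.2 -4.7]
3.9 TCP [  2.  -52.7] tool step [ 0.  -5.3]
4.1 TCP [  3.4 -47. ] tool step [ 1.5 -5.6]
4.3 TCP [  6.5 -41.7] tool step [ 3.1 -5.4]
4.5 TCP [ 11.2 -37. ] tool step [ 4.7 -4.6]
4.7 TCP [ 17.2 -33.7] tool step [ 6.  -3.4]
4.9 TCP [ 20.5 -31.3] tool step [ 3.3 -2.4]
5.1 TCP [ 24.4 -29.4] tool step [ 4.  -1.9]
5.3 TCP [ 29.2 -28.4] tool step [ 4.8 -1. ]
```

Request:
send_rows:
  targets:
    - [-0.008,0,0,0,0,0,1]
    - [-0.01,0,-0.01,0,0,0,1]
    - [0,0.008,-0.011,0,0,0,1]
    - [0,0.014,0,0,0,0,1]
    - [0,0.008,0,0,0,0,1]
    - [0,0,0,0,0,0,1]

```text
t: 8.07
tcp_pos: [0.4599, -0.1611, 0.0664]
tcp_rot: [3.141, -0.001, -0.045]
contact_force: [0.1, -0.4, 0.5]
grip_width: 1.003
gripper_force: 0.0
```

```bash
python3 s.py
```

```text
t 8.07 TCP jig mm [ -8.4 -39.5] tip z 49.4 rot [ 3.141e+00 -1.000e-03 -4.500e-02] F [ 0.1 -0.4  0.5]
```

Request:
send_rows:
  targets:
    - [0.008,0,0,0,0,0,1]
    - [0.008,0,0,0,0,0,1]
    - [0.0035,-0.0025,0,0,0,0,1]
    - [0.003,-0.0015,0,0,0,0,1]
    - [0.003,-0.0015,0,0,0,0,1]
    - [0.0035,-0.0025,0,0,0,0,1]
    - [0.002,-0.001,0,0,0,0,1]
    - [0.002,-0.001,0,0,0,0,1]
    - [0,0,0,0,0,0,1]

```text
t: 8.82
tcp_pos: [0.4939, -0.1508, 0.0662]
tcp_rot: [-3.141, 0.0, -0.043]
contact_force: [-1.2, 0.2, -0.3]
grip_width: 1.001
gripper_force: 0.6
```

```bash
python3 s.py
```

```text
t 8.82 TCP jig mm [ 25.1 -27.7] tip z 49.2 rot [-3.141  0.    -0.043] F [-1.2  0.2 -0.3]
```

Request:
send_rows:
  targets:
    - [-0.003,0,0,0,0,0,1]
    - [0,0,-0.012,0,0,0,1]
    - [0,0,-0.012,0,0,0,1]
    - [0.005,0.016,0,0,0,0,1]
    - [0.006,0.02,0,0,0,0,1]
    - [0.006,0.016,0,0,0,0,1]
    - [0,0.005,0.002,0,0,0,1]
    - [0,0,0.011,0,0,0,1]
    - [0,0,0.011,0,0,0,1]
    - [0,0,0,0,0,0,1]

```text
t: 9.65
tcp_pos: [0.5031, -0.2069, 0.0634]
tcp_rot: [-3.139, 0.005, -0.043]
contact_force: [0.2, -0.2, -0.7]
grip_width: 1.002
gripper_force: 0.0
```

```bash
python3 s.py; python3 - <<'E'
from plant import capture
import cv2,pickle
d=capture("wrist");t=capture("scene")
cv2.imwrite("pics/p5.png",cv2.vconcat([d["image"],t["image"]])[0:400] [:,:,::-1]);cv2.imwrite("pics/p5.png",cv2.hconcat([cv2.resize(d["image"],(400,250)),cv2.resize(t["image"][230:340,260:436],(400,250),interpolation=cv2.INTER_CUBIC)])[:,:,::-1])
E
```

```text
t 9.65 TCP jig mm [ 36.7 -83.4] tip z 46.4 rot [-3.139  0.005 -0.043] F [ 0.2 -0.2 -0.7]
```

View pics/p5.png

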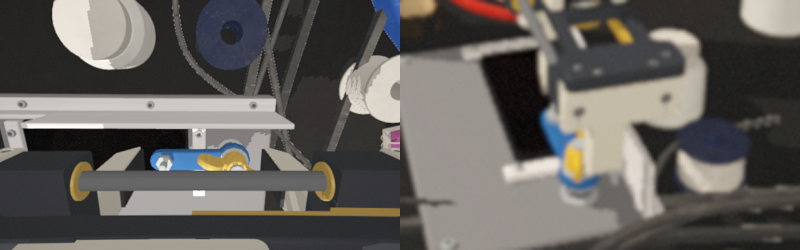

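The finger stands down behind the right wing and clear of the fence, with the strap still over the phone. First full stroke:

Request:
send_rows:
  targets:
    - [-0.0046,0.0013,-0.002,0,0,0,1]
    - [-0.0053,0.0002,0,0,0,0,1]
    - [-0.0056,-0.0013,0,0,0,0,1]
    - [-0.0055,-0.0029,0,0,0,0,1]
    - [-0.0048,-0.0044,0,0,0,0,1]
    - [-0.0036,-0.0058,0,0,0,0,1]
    - [-0.0024,-0.0037,0,0,0,0,1]
    - [-0.002,-0.0038,0,0,0,0,1]
    - [-0.0012,-0.0047,0,0,0,0,1]
    - [0,0,0,0,0,0,1]

```text
t: 10.58
tcp_pos: [0.471, -0.1813, 0.0684]
tcp_rot: [-3.141, 0.0, -0.043]
contact_force: [-0.1, -0.1, 2.0]
grip_width: 0.999
gripper_force: 0.5
```

```bash
python3 s.py
```

```text
t 10.58 TCP jig mm [  3.5 -59.2] tip z 51.4 rot [-3.141  0.    -0.043] F [-0.1 -0.1  2. ]
```

Request:
send_rows:
  targets:
    - [-0.0012,-0.0065,0.002,0,0,0,1]
    - [0.001,-0.0056,0,0,0,0,1]
    - [0.0031,-0.0054,0,0,0,0,1]
    - [0.0047,-0.0046,0,0,0,0,1]
    - [0.006,-0.0034,0,0,0,0,1]
    - [0.0033,-0.0024,0,0,0,0,1]
    - [0.004,-0.0019,0,0,0,0,1]
    - [0,0,0,0,0,0,1]

```text
t: 11.25
tcp_pos: [0.4941, -0.1527, 0.0662]
tcp_rot: [-3.141, 0.0, -0.043]
contact_force: [-1.0, 0.8, 0.1]
grip_width: 1.004
gripper_force: 0.6
```

```bash
python3 s.py
```

```text
t 11.25 TCP jig mm [ 25.4 -29.7] tip z 49.2 rot [-3.141  0.    -0.043] F [-1.   0.8  0.1]
```

Contact held through the stroke, so the nut is at about 5.1. Same return over the top and second stroke:

Request:
send_rows:
  targets:
    - [-0.003,0,0,0,0,0,1]
    - [0,0,-0.012,0,0,0,1]
    - [0,0,-0.012,0,0,0,1]
    - [0.005,0.016,0,0,0,0,1]
    - [0.006,0.02,0,0,0,0,1]
    - [0.006,0.016,0,0,0,0,1]
    - [0,0.004,0.002,0,0,0,1]
    - [0,0,0.01,0,0,0,1]
    - [0,0,0.01,0,0,0,1]
    - [0,0,0,0,0,0,1]

```text
t: 12.08
tcp_pos: [0.5031, -0.2081, 0.0656]
tcp_rot: [-3.139, 0.005, -0.043]
contact_force: [-1.3, -0.0, -0.9]
grip_width: 1.0
gripper_force: 0.0
```

Request:
send_rows:
  targets:
    - [-0.0046,0.0013,0,0,0,0,1]
    - [-0.0053,0.0002,0,0,0,0,1]
    - [-0.0056,-0.0013,0,0,0,0,1]
    - [-0.0055,-0.0029,0,0,0,0,1]
    - [-0.0048,-0.0044,0,0,0,0,1]
    - [-0.0036,-0.0058,0,0,0,0,1]
    - [-0.0024,-0.0037,0,0,0,0,1]
    - [-0.002,-0.0038,0,0,0,0,1]
    - [-0.0012,-0.0047,0,0,0,0,1]
    - [0,0,0,0,0,0,1]

```text
t: 12.92
tcp_pos: [0.4709, -0.1824, 0.0684]
tcp_rot: [-3.142, 0.0, -0.043]
contact_force: [-0.5, -0.2, 0.4]
grip_width: 1.003
gripper_force: 0.5
```

```bash
python3 s.py
```

```text
t 12.92 TCP jig mm [  3.5 -60.4] tip z 51.4 rot [-3.142  0.    -0.043] F [-0.5 -0.2  0.4]
```

Request:
send_rows:
  targets:
    - [-0.0012,-0.0076,0.003,0,0,0,1]
    - [0.001,-0.0056,0,0,0,0,1]
    - [0.0031,-0.0054,0,0,0,0,1]
    - [0.0047,-0.0046,0,0,0,0,1]
    - [0.006,-0.0034,0,0,0,0,1]
    - [0.0033,-0.0024,0,0,0,0,1]
    - [0.004,-0.0019,0,0,0,0,1]
    - [0,0,0,0,0,0,1]

```text
t: 13.58
tcp_pos: [0.494, -0.1527, 0.0652]
tcp_rot: [-3.141, 0.0, -0.043]
contact_force: [-1.1, 0.3, -1.3]
grip_width: 1.002
gripper_force: 0.6
```

```bash
python3 s.py; python3 - <<'E'
from plant import capture
import cv2,pickle
d=capture("wrist");t=capture("scene")
cv2.imwrite("pics/p6.png",cv2.hconcat([d["image"][60:300,320:640],cv2.resize(t["image"][230:340,260:407],(320,240),interpolation=cv2.INTER_CUBIC)])[:,:,::-1])
E
```

```text
t 13.58 TCP jig mm [ 25.3 -29.7] tip z 48.2 rot [-3.141  0.    -0.043] F [-1.1  0.3 -1.3]
```

View pics/p6.png

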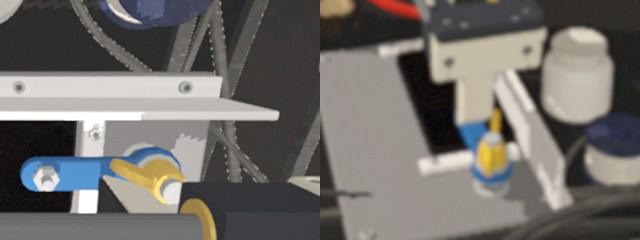

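Nut is at about 8.25, with the wing at the left and the strap straight. Third stroke, first half:

Request:
send_rows:
  targets:
    - [-0.003,0,0,0,0,0,1]
    - [0,0,-0.012,0,0,0,1]
    - [0,0,-0.012,0,0,0,1]
    - [0.005,0.016,0,0,0,0,1]
    - [0.006,0.02,0,0,0,0,1]
    - [0.006,0.016,0,0,0,0,1]
    - [0,0.004,0.002,0,0,0,1]
    - [0,0,0.01,0,0,0,1]
    - [0,0,0.01,0,0,0,1]
    - [0,0,0,0,0,0,1]

```text
t: 14.52
tcp_pos: [0.503, -0.2081, 0.0646]
tcp_rot: [-3.139, 0.005, -0.043]
contact_force: [-0.6, 1.2, 0.6]
grip_width: 0.997
gripper_force: 0.0
```

Request:
send_rows:
  targets:
    - [-0.0046,0.0013,0,0,0,0,1]
    - [-0.0053,0.0002,0,0,0,0,1]
    - [-0.0056,-0.0013,0,0,0,0,1]
    - [-0.0055,-0.0029,0,0,0,0,1]
    - [-0.0048,-0.0044,0,0,0,0,1]
    - [-0.0036,-0.0058,0,0,0,0,1]
    - [-0.0024,-0.0037,0,0,0,0,1]
    - [-0.002,-0.0038,0,0,0,0,1]
    - [-0.0012,-0.0047,0,0,0,0,1]
    - [0,0,0,0,0,0,1]

```text
t: 15.35
tcp_pos: [0.4708, -0.1824, 0.0674]
tcp_rot: [-3.142, 0.0, -0.043]
contact_force: [0.1, -0.4, 1.3]
grip_width: 0.997
gripper_force: 0.5
```

```bash
python3 s.py
```

```text
t 15.35 TCP jig mm [  3.4 -60.3] tip z 50.4 rot [-3.142  0.    -0.043] F [ 0.1 -0.4  1.3]
```

Continuing to just short of the stop (psi about 4.5), lowering 3 mm.

Request:
send_rows:
  targets:
    - [-0.0012,-0.0076,0.003,0,0,0,1]
    - [0.001,-0.0056,0,0,0,0,1]
    - [0.0031,-0.0054,0,0,0,0,1]
    - [0.0047,-0.0046,0,0,0,0,1]
    - [0,0,0,0,0,0,1]

```text
t: 15.77
tcp_pos: [0.4802, -0.1592, 0.0641]
tcp_rot: [-3.141, 0.0, -0.042]
contact_force: [-1.1, 0.9, 0.6]
grip_width: 0.999
gripper_force: 0.4
```

Request:
send_rows:
  targets:
    - [0.002,-0.001,0,0,0,0,1]
    - [0,0,0,0,0,0,1]

```text
t: 15.93
tcp_pos: [0.4818, -0.159, 0.0641]
tcp_rot: [-3.141, 0.001, -0.043]
contact_force: [-0.7, 1.1, -0.3]
grip_width: 1.002
gripper_force: 0.5
```

Request:
send_rows:
  targets:
    - [0.0015,-0.001,0,0,0,0,1]
    - [0,0,0,0,0,0,1]

```text
t: 16.1
tcp_pos: [0.4833, -0.1585, 0.0642]
tcp_rot: [-3.142, 0.0, -0.043]
contact_force: [-1.4, -0.9, -1.1]
grip_width: 0.997
gripper_force: 0.5
```

```bash
python3 s.py
```

```text
t 16.1 TCP jig mm [ 14.8 -35.9] tip z 47.2 rot [-3.142  0.    -0.043] F [-1.4 -0.9 -1.1]
```

Request:
send_rows:
  targets:
    - [0.0015,-0.0005,0,0,0,0,1]
    - [0,0,0,0,0,0,1]

```text
t: 16.27
tcp_pos: [0.4849, -0.1582, 0.0643]
tcp_rot: [3.142, -0.0, -0.043]
contact_force: [-1.3, -0.4, -0.9]
grip_width: 1.001
gripper_force: 0.5
```

Request:
send_rows:
  targets:
    - [0.0015,-0.0005,0,0,0,0,1]
    - [0,0,0,0,0,0,1]

```text
t: 16.43
tcp_pos: [0.4862, -0.1578, 0.0643]
tcp_rot: [3.141, 0.0, -0.043]
contact_force: [-1.6, -1.6, -1.0]
grip_width: 1.001
gripper_force: 0.9
```

Request:
send_rows:
  targets:
    - [0.0015,0,0,0,0,0,1]
    - [0,0,0,0,0,0,1]

```text
t: 16.6
tcp_pos: [0.4872, -0.1577, 0.0642]
tcp_rot: [-3.141, 0.002, -0.043]
contact_force: [-4.0, -0.9, 0.7]
grip_width: 1.001
gripper_force: 2.3
```

```bash
python3 s.py
```

```text
t 16.6 TCP jig mm [ 18.7 -34.9] tip z 47.2 rot [-3.141e+00  2.000e-03 -4.300e-02] F [-4.  -0.9  0.7]
```

The stop is reached: force is rising at x of about 18. A little more to make it finger-tight.

Request:
send_rows:
  targets:
    - [0.001,0,0,0,0,0,1]
    - [0,0,0,0,0,0,1]

```text
t: 16.77
tcp_pos: [0.4877, -0.1576, 0.0641]
tcp_rot: [-3.141, 0.002, -0.044]
contact_force: [-7.1, -2.0, 3.2]
grip_width: 0.998
gripper_force: 3.2
```

Request:
send_rows:
  targets:
    - [0.001,0,0,0,0,0,1]
    - [0,0,0,0,0,0,1]
    - [0,0,0,0,0,0,1]

```text
t: 17.02
tcp_pos: [0.4882, -0.1576, 0.0641]
tcp_rot: [-3.141, 0.003, -0.044]
contact_force: [-8.0, -1.8, 2.9]
grip_width: 0.998
gripper_force: 4.0
```

Request:
send_rows:
  targets:
    - [-0.002,0,0,0,0,0,1]
    - [-0.004,0,0,0,0,0,1]
    - [-0.012,0,0,0,0,0,1]
    - [-0.01,0,-0.01,0,0,0,1]
    - [-0.01,0,-0.02,0,0,0,1]
    - [-0.02,0.01,-0.03,0,0,0,1]
    - [-0.02,0.01,-0.03,0,0,0,1]
    - [0,0.01,-0.03,0,0,0,1]
    - [0,0,0,0,0,0,1]

```text
t: 17.77
tcp_pos: [0.413, -0.1873, 0.19]
tcp_rot: [3.135, -0.011, -0.044]
contact_force: [1.8, -0.5, 0.0]
grip_width: 1.001
gripper_force: 0.0
```

```bash
python3 s.py; python3 - <<'E'
from plant import capture
import cv2,pickle
d=capture("wrist");t=capture("scene");pickle.dump(d,open("w4.pkl","wb"))
cv2.imwrite("pics/p7.png",cv2.hconcat([cv2.resize(d["image"],(480,300)),cv2.resize(t["image"][230:340,260:377],(320,300),interpolation=cv2.INTER_CUBIC)])[:,:,::-1])
E
```

```text
t 17.77 TCP jig mm [-54.2 -67.7] tip z 173.0 rot [ 3.135 -0.011 -0.044] F [ 1.8 -0.5  0. ]
```

View pics/p7.png

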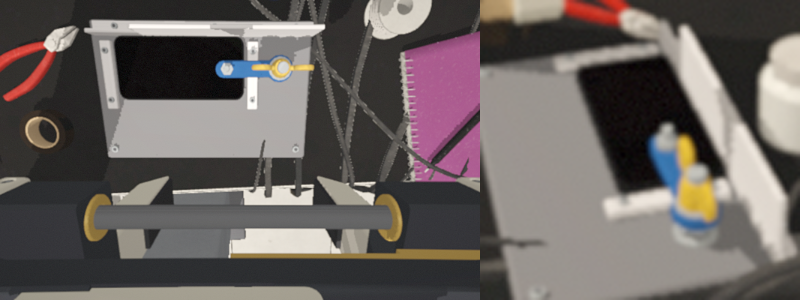

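The wings lie along the jig's y, which is nut = 11.0. The strap is over the phone, the phone is flat against the fence, and the tools haven't moved. Handing in.

```bash
python3 -c "
from plant import ctrl;print(ctrl.hand_in())"
```

```text
the job is handed in; nothing more can be done
None
```

The phone is flat against the fence, the strap's foot is over it, and the wing nut is finger-tight at its stop (about 11.0 rad); I handed the job in at about 18 s, with no verdict returned.

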